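# Load a mounted specimen into the microscope stage

## Robot

A 6-joint arm with a two-finger parallel gripper is mounted at the origin on the work surface. World frame = base frame: x ahead of the robot, y to its left, z up, the work surface at z = 0. Lengths are in m, angles in rad, forces in N, time in s.
With the tool pointing down it reaches from about 0.325 to 0.9 m from the base axis. Payload 6.1 kg.
Tool frame: the origin (TCP) lies midway between the tips of the shut fingers; the grasp point (between the pads) lies r.grasp_offset behind it (r.grasp_offset is the distance from the TCP to the grasp point, in m); z points along the fingers, y is the line along which they close (so a half turn about z gives the same grasp; the last joint's range is limited). The gripper opens to 87 mm and grips with 3 to 60 N. Pads are 19 mm wide; open, the fingers measure 117 mm over their backs; the gripper's body (75 mm by 190 mm) begins 51 mm behind the grasp point.
Start: joints at [1.092, 0.22, 1.526, -0, 1.395, -0.126], TCP at [0.216, 0.586, 0.223] pointing down, gripper open.
Joint ranges: [-2.98, 2.98], [-0.91, 2.08], [0.09, 2.57], [-1.24, 4.39], [0.2, 2.65], [-2.68, 2.68]. Speed limits (rad/s): [2.57, 2.57, 3.01, 3.14, 3.14, 3.14].

## Interface

Orientations are given as a rotation vector (axis times angle).
In Python, from bench import r gives the robot as it stands.
- The arm moves only by the shell command python3 -m creep 'ROWS'. ROWS is JSON, a list of rows, each a list of 7 numbers: the shift along the world's x, y, z in mm, then the turn, a rotation vector about the world's x, y, z in degrees, then the opening, from 0 (shut) to 1 (fully open). A call has exactly 10 rows; each row is the pose to reach, as a shift and turn from the pose commanded when the call began; what a row does not reach only later rows make up. A row lasts 1/10 s, in which the tool goes at most 50 mm and 8.59 degrees, less where a joint would pass 70% of its speed; a pose out of reach is approached as far as the arm can. A call with a gripper value outside its range is refused whole. The fingers move at their own pace and stop on an object; the grip force is fixed at half the most. Time passes only in rows, so rows that repeat a pose let the fingers close, or fill a call up. It gives the time, the measured TCP pose, the force, the opening and the grip force at its end, in the units of the state.
- r.read_state(): the state, without advancing time (a new reading comes with each control period).
- r.snapshot(name): name is "side" or "top"; returns the picture (420x560x3 uint8, red, green, blue); there is no depth.
- r.calibration(name): a dict with "fx", "fy", "cx", "cy" (pixels), "distortion" ([k1, k2, p1, p2, k3] as OpenCV has them; the pictures are not rectified), "cam_to_world" (4x4, takes a point from camera to world coordinates). Camera axes: x right, y up, looking along -z (the intrinsics and any distortion apply to the point x, -y, -z); pixel columns grow to the right and rows downward; lengths in m; the calibration is good to about 2 mm. A picture is of the moment at which its call begins. calibration takes no time and is no camera call.
- r.hand_in(): hands the job in; it is judged then, once.
Trained networks look in the newest picture that a camera, given by its name, has taken for a name from the list of things; names that differ only in an ending like _2 or _b are one class to them, and where a whole thing is asked for, a point or a joint stands for the part that bears it (a point fixed in the world has none). Each returns a list of dicts, best first, with "p" (0 to 1); they miss things now and then, are a little off and sometimes report something else, mostly with a low value. They report only what shows in the picture. A call takes as long as a camera call. They do not tell look-alikes from the thing itself.
- r.recognise(camera, query): "position" ([x, y, z] in m, in world coordinates, good to about 4 mm: the middle of the surface that is visible of it).
- r.tip_of(camera, query): "position" ([x, y, z] in m, in world coordinates, good to about 4 mm: a listed point, or the origin of a listed thing).
The state is a dict: "time_s": time; "joints": joint angles; "joint_vel": joint speeds; "joint_efforts": joint torques, N m; "tcp_pos": TCP position; "eef_rot": TCP orientation; "force": force on the tool from outside, world axes, zero at the start; "wrist_torque": the same for the moment, N m; "finger_gap": opening from 0.0 (shut) to 1.0 (fully open); "gripper_force": force on a finger pad.
Only numpy, scipy, OpenCV 4.12 (cv2) and the standard library are available. Lean on these libraries where they do the work, as an engineer would, in place of code of your own. Each camera call takes 0.05 s, during which the arm holds its last target. There are 200 camera calls.

## Task

On the low inverted microscope's stage plate, push the black specimen mount (bright square centre) along the plate with your fingertips, without lifting it, until it drops over the edge of the round recess and lies flat in it. Then push the clip's red post sideways to swing the clip over the specimen until it stops, and take the hand away. Leave the green mount, the brass objective, the bottle, the jar and the dish where they stand.

Things in the scene. Friction and masses are not known exactly. Their poses are not given: they have to be found in the camera images.
- stage: compact inverted microscope, fixed to the bench: cream housing under an aluminium stage plate 220 mm (its x) by 300 mm (its y), 14 mm thick. Origin at the bench under the plate's centre, z up; the flat plate top is 75 mm above the origin. It may stand turned about z. The +x edge is the far one, where the clip's pivot is.
- recess (a point): centre of the mouth of the round recess in the middle of the plate, level with the plate top: diameter 45 mm, 8 mm deep, flat floor with a dark window, edge flush with the plate (no raised rim).
- specimen: the specimen to load: loose black resin disc, diameter 40 mm, 16 mm thick, with a bright square of steel on its top; about 50 g. Origin at the centre of its underside, z up. It starts flat on the plate 75 to 130 mm from the recess centre, to the left (+y) or right (-y) of it. It slides when pushed with less than 1 N; seated, it stands 8 mm proud of the plate.
- spare: another disc of the same size and shape, green with a round copper centre, loose on the plate on the other side of the recess. Origin at the centre of its underside. Not to be disturbed.
- clip_pivot (a point): foot of the clip's upright pivot, level with the plate top, 65 mm from the recess centre towards the stage's +x. The clip is a steel arm 12 mm wide, from 8 mm behind the pivot to 67 mm beyond it; underside 11 mm, top 19 mm above the plate top (so it passes over a seated specimen with 3 mm to spare, but not over one lying on the plate).
- clip (a joint): angle of the clip (rad), growing counter-clockwise from above. The arm points from the pivot in the direction 1.24 + joint value, measured about the stage's z from the stage's +x. Starts between 0 (swung out) and 0.5; 1.9: end stop, arm straight over the recess centre. It stays where it is left; pushing its red post takes about 0.6 N plus a little drag.
- clip_tab (a point): top centre of the red upright post on the clip arm, 50 mm from the pivot axis: diameter 12 mm, standing from the arm's top (19 mm above the plate top) to this point, 41 mm above the plate top.
- objective: small brass objective, 24 mm wide and 40 mm tall, standing loose on the far right corner of the plate. Origin under its centre. Not to be disturbed.
- wash_bottle: white wash bottle, 60 mm wide, 160 mm tall, on the bench left of the microscope. Origin under its centre. Not to be disturbed.
- paste_jar: amber jar, 60 mm wide, 50 mm tall, on the bench right of the microscope. Origin under its centre. Not to be disturbed.
- dish: shallow glass dish, 90 mm wide, 18 mm high, on the bench at the far left. Origin under its centre. Not to be disturbed.
There are look-alikes about, which are no part of the job. Of the things shaped like the specimen, the black one is meant.

How it is judged:
On the way, in this order (a step that is already met when the one before it is completed fails the run):
1. the specimen lies flat in the recess (horizontal distance between specimen and recess below 0.004 m and z of specimen in the frame of stage below 0.0695 m and angle between specimen's own z axis and vertical below 0.08 rad), for 0.2 s.
2. the clip is swung over the seated specimen to its stop (all of step 1 and value of joint clip above 1.78 rad), for 0.2 s.
At the end, for the whole second after the job is handed in: Specimen at rest flat on the recess floor (centre within 4 mm of the axis, underside within 2.5 mm of the floor, tilt under 0.08 rad); clip within 0.12 rad of its stop over it; green mount within 15 mm, objective, bottle, jar and dish within 20 mm of their starts (all of step 2 and linear speed of specimen below 0.01 m/s and distance of spare from where it was at the start of the episode below 0.015 m and distance of each of wash_bottle, paste_jar, dish, objective from where it was at the start of the episode below 0.02 m); the robot touches nothing.
It fails at once if the specimen is lifted more than 8 mm off the plate (z of specimen in the frame of stage above 0.083 m).
It fails at once if the specimen is tipped over (angle between specimen's own z axis and vertical above 0.9 rad).
It fails at once if the green mount is pushed or lifted away (15 mm) (distance of spare from where it was at the start of the episode above 0.015 m).
It fails at once if the objective, bottle, jar or dish is disturbed (20 mm) (distance of any of wash_bottle, paste_jar, dish, objective from where it was at the start of the episode above 0.02 m).
It also fails if it takes over 54 s, if anything falls off the work surface, if the arm or the gripper's body presses on something with over 40 N, if the wrist force passes 120 N, or if a joint passes its speed limit or range.

## Working session

There is one attempt and no reset: what is moved stays moved. The work goes in short steps, Python scripts to look and compute and a shell command to move; the robot and the scene stay as the last step left them, time stands still between calls to the robot, and variables do not carry over. Pictures are saved under pics/ and viewed, at most 10 in all, crops included, and the job is handed in when it is done.

```bash
mkdir -p pics
cat > h.py <<'E'
import numpy as np, cv2
from bench import r
def ray2plane(cam,uv,z):
    c=r.calibration(cam);K=np.array([[c['fx'],0,c['cx']],[0,c['fy'],c['cy']],[0,0,1.]])
    p=cv2.undistortPoints(np.array(uv,float).reshape(-1,1,2),K,np.array(c['distortion'],float))[:,0]
    T=np.array(c['cam_to_world']);d=np.c_[p[:,0],-p[:,1],-np.ones(len(p))]@T[:3,:3].T
    o=T[:3,3];return o+d*((z-o[2])/d[:,2])[:,None]
def project(cam,P):
    c=r.calibration(cam);K=np.array([[c['fx'],0,c['cx']],[0,c['fy'],c['cy']],[0,0,1.]])
    T=np.linalg.inv(np.array(c['cam_to_world']));q=np.atleast_2d(P)@T[:3,:3].T+T[:3,3]
    q=q*[1,-1,-1];return cv2.projectPoints(q,np.zeros(3),np.zeros(3),K,np.array(c['distortion'],float))[0][:,0]
E
python3 - <<'E'
from h import *
for n in("top","side"):
    cv2.imwrite(f"pics/{n}0.png",r.snapshot(n)[:,:,::-1]); print(n,np.round(np.array(r.calibration(n)['cam_to_world'])[:3,3],3))
    for q in("stage","recess","specimen","spare","clip_pivot","clip_tab","objective"):
        print(q,[(np.round(d['position'],3).tolist(),round(d['p'],2),project(n,d['position'])[0].round().tolist()) for d in r.tip_of(n,q)[:4]])
s=r.read_state();print(s['time_s'],s['tcp_pos'],s['eef_rot'],r.grasp_offset)
E
```

```text
top [0.545 0.013 1.255]
stage [([0.58, -0.05, -0.0], 0.64, [302.0, 219.0])]
recess [([0.575, -0.053, 0.079], 0.69, [305.0, 220.0]), ([0.65, 0.339, -0.002], 0.56, [157.0, 189.0])]
specimen [([0.6, -0.135, 0.075], 0.73, [338.0, 211.0]), ([0.64, -0.252, 0.002], 0.45, [379.0, 198.0]), ([0.773, -0.083, 0.004], 0.44, [317.0, 146.0])]
spare [([0.54, 0.02, 0.078], 0.63, [276.0, 233.0])]
clip_pivot [([0.64, -0.03, 0.074], 0.81, [297.0, 194.0])]
clip_tab [([0.641, 0.018, 0.117], 0.71, [277.0, 191.0])]
objective [([0.691, -0.128, 0.077], 0.6, [336.0, 174.0])]
side [0.07  0.866 1.141]
stage [([0.578, -0.051, 0.002], 0.55, [288.0, 232.0])]
recess [([0.578, -0.049, 0.077], 0.61, [288.0, 216.0])]
specimen [([0.602, -0.138, 0.075], 0.52, [296.0, 198.0]), ([0.77, -0.084, 0.002], 0.4, [244.0, 204.0])]
spare [([0.534, 0.023, 0.08], 0.55, [288.0, 236.0]), ([0.581, -0.051, 0.001], 0.44, [287.0, 232.0])]
clip_pivot [([0.639, -0.032, 0.072], 0.59, [268.0, 213.0])]
clip_tab [([0.643, 0.018, 0.116], 0.56, [259.0, 212.0])]
objective [([0.69, -0.133, 0.073], 0.39, [272.0, 189.0])]
0.8 [0.21596999 0.58650105 0.22257068] [5.51320239e-01 3.09280460e+00 7.87824757e-05] 0.0187
```

View pics/top0.png

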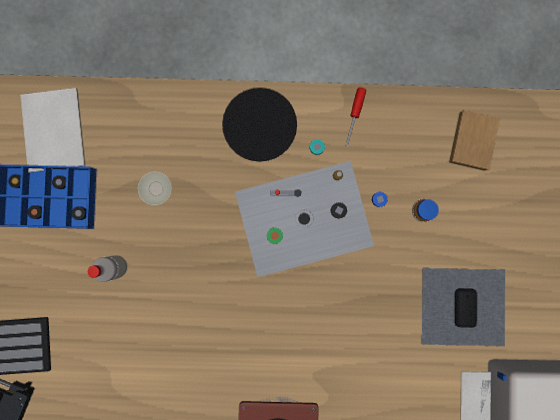

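View pics/side0.png

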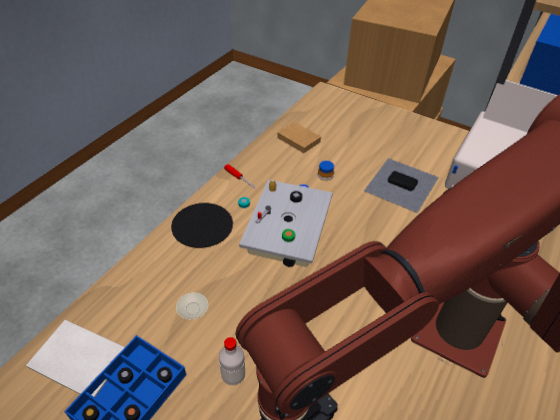

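Run:
```python
from h import *
im=cv2.imread("pics/top0.png")
cv2.imwrite("pics/crop.png",cv2.resize(im[140:290,220:400],None,fx=4,fy=4,interpolation=cv2.INTER_CUBIC))
hsv=cv2.cvtColor(im,cv2.COLOR_BGR2HSV);g=cv2.cvtColor(im,cv2.COLOR_BGR2GRAY).astype(float)
def cen(c,rad,w):
    y,x=np.mgrid[0:420,0:560];m=((x-c[0])**2+(y-c[1])**2<rad**2)*w;return ((x*m).sum()/m.sum(),(y*m).sum()/m.sum()),m.sum()
dark=(g<110)*1.
for n,c,rad,w,z in(("rec",(304,219),9,np.clip(130-g,0,80),.067),("spec",(338.5,211),12,np.maximum(dark,0),.091),("spare",(275,235),11,((hsv[...,0]>45)&(hsv[...,0]<90)&(hsv[...,1]>90))*1.,.091),("tab",(278,192),6,((hsv[...,0]<8)|(hsv[...,0]>172))*(hsv[...,1]>110)*1.,.116),("piv",(298,193),5,dark,.095)):
    p,a=cen(c,rad,w);print(n,np.round(p,1),a,ray2plane("top",[p],z).round(4))
# plate outline
m=((hsv[...,1]<60)&(g>110)).astype(np.uint8);m[:150]=0;m[290:]=0;m[:,:225]=0;m[:,385:]=0
m=cv2.morphologyEx(m,cv2.MORPH_CLOSE,np.ones((9,9)));cs=max(cv2.findContours(m,0,2)[0],key=cv2.contourArea)
b=cv2.boxPoints(cv2.minAreaRect(cs));P=ray2plane("top",b,.075);print(b.round(1).tolist(),P.round(4).tolist(),P.mean(0))
for i in range(4):
    d=P[(i+1)%4]-P[i];print(np.hypot(*d[:2]),np.arctan2(d[1],d[0]))
```

```text
rec [303.7 218.3] 8462.0 [[ 0.5792 -0.0499  0.067 ]]
spec [338.2 210. ] 189.0 [[ 0.6012 -0.133   0.091 ]]
spare [274.2 235.3] 138.0 [[0.535  0.0227 0.091 ]]
tab [277. 192.] 21.0 [[0.6394 0.0187 0.116 ]]
piv [297.3 192.5] 49.0 [[ 0.6413 -0.031   0.095 ]]
[[234.0, 190.89999389648438], [351.0, 159.6999969482422], [374.0, 245.89999389648438], [257.0, 277.1000061035156]] [[0.6427, 0.1263, 0.075], [0.7292, -0.1645, 0.075], [0.5151, -0.226, 0.075], [0.4304, 0.0627, 0.075]] [ 0.57936461 -0.05035124  0.075     ]
0.3034033976231617 -1.2817766326048643
0.22270408208569512 -2.8619972553342263
0.300895095875583 1.8563887755456994
0.22166333437220112 0.29087508012831126
```

View pics/crop.png

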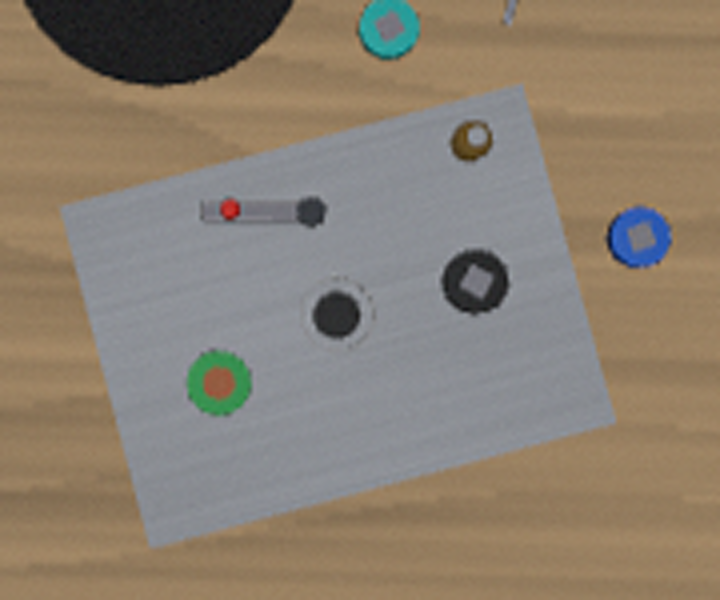

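The candidates, by top-picture pixel:
- Black disc with a bright square at (338,210), on the plate, 87 mm to the right of the recess.
- Teal disc at (317,147) and blue disc at (380,199), both on the bench.
- Green disc with a copper centre at (275,235), which is the spare.

The crop confirms the black one is the specimen, at about (0.601, -0.134). The recess is at (0.579, -0.050), the stage yaw is about 0.257, the clip post is at (0.639, 0.019), and the pivot is at (0.642, -0.032).

I'll push from behind with both fingertips slightly open. First I move above a point 41 mm behind the disc.

```bash
python3 -m creep '[[20,-38,10,0,0,-5,0.28],[45,-85,10,0,0,-10,0.28],[68,-131,10,0,0,-15,0.28],[91,-175,10,0,0,-20,0.28],[114,-219,10,0,0,-25,0.28],[137,-263,10,0,0,-30,0.28],[160,-307,10,0,0,-35,0.28],[183,-351,10,0,0,-40,0.28],[206,-395,10,0,0,-45,0.28],[229,-439,10,0,0,-50,0.28]]'; python3 -c "
from bench import r
s=r.read_state();print(s['tcp_pos'],s['eef_rot'],s['joints'])"
```

```text
time_s: 1.8
tcp_pos: [0.4446, 0.1476, 0.233]
eef_rot: [1.811, 2.566, 0.002]
force: [0.4, 1.0, 0.1]
finger_gap: 0.29
gripper_force: 0.0
[0.44462667 0.14758094 0.23302996] [1.81071516e+00 2.56617188e+00 1.58602351e-03] [ 1.51829679e-01 -1.72071890e-01  1.90651527e+00  1.02686247e-04
  1.40579811e+00 -1.90021865e-01]
```

```bash
python3 -m creep '[[21,-40,0,0,0,-2,0.28],[42,-80,0,0,0,-4,0.28],[63,-120,0,0,0,-5,0.28],[84,-160,0,0,0,-5,0.28],[105,-200,0,0,0,-5,0.28],[126,-240,0,0,0,-5,0.28],[147,-280,0,0,0,-5,0.28],[166,-322,0,0,0,-5,0.28],[166,-322,-35,0,0,-5,0.28],[166,-322,-75,0,0,-5,0.28]]'
python3 - <<'E'
from h import *
s=r.read_state();p=s['tcp_pos'];print(p,s['eef_rot'],s['joints'].round(2),s['force'])
for n in("top","side"):
    im=r.snapshot(n)[:,:,::-1];c=project(n,p)[0].astype(int);print(n,c)
    cr=im[c[1]-50:c[1]+50,c[0]-66:c[0]+66];cv2.imwrite(f"pics/a_{n}.png",cv2.resize(cr,None,fx=4,fy=4,interpolation=cv2.INTER_CUBIC))
a,b=cv2.imread("pics/a_top.png"),cv2.imread("pics/a_side.png");cv2.imwrite("pics/a.png",cv2.resize(np.hstack([a,b]),(800,303)))
E
```

```text
time_s: 2.8
tcp_pos: [0.6119, -0.1751, 0.1588]
eef_rot: [1.917, 2.482, 0.002]
force: [-0.1, -0.5, -0.8]
finger_gap: 0.28
gripper_force: 0.0
[ 0.61186126 -0.17512151  0.15877594] [1.91719206e+00 2.48243191e+00 2.09930307e-03] [-0.4   0.29  1.56  0.    1.28 -0.66] [-0.13965986 -0.49597557 -0.83546957]
top [360 204]
side [300 170]
```

View pics/a.png

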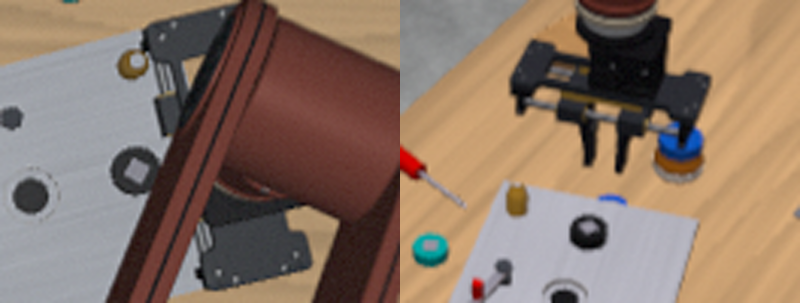

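```bash
python3 -m creep '[[0,0,-20,0,0,0,0.28],[0,0,-40,0,0,0,0.28],[0,0,-55,0,0,0,0.28],[0,0,-65,0,0,0,0.28],[0,0,-72,0,0,0,0.28],[0,0,-78,0,0,0,0.28],[0,0,-78,0,0,0,0.28],[-1,4,-78,0,0,0,0.28],[-2,8,-78,0,0,0,0.28],[-3,12,-78,0,0,0,0.28]]'
```

```text
time_s: 3.9
tcp_pos: [0.6072, -0.1602, 0.0801]
eef_rot: [1.917, 2.488, 0.0]
force: [1.0, -0.2, 0.1]
finger_gap: 0.28
gripper_force: 0.1
```

```bash
python3 -m creep '[[-2,6,0,0,0,0,0.28],[-3,12,0,0,0,0,0.28],[-5,18,0,0,0,0,0.28],[-6,24,0,0,0,0,0.28],[-8,30,0,0,0,0,0.28],[-9,36,0,0,0,0,0.28],[-11,42,0,0,0,0,0.28],[-12,48,0,0,0,0,0.28],[-14,54,0,0,0,0,0.28],[-14,54,0,0,0,0,0.28]]'
python3 - <<'E'
from h import *
s=r.read_state();p=s['tcp_pos'];print(p)
for n in("top","side"):
    im=r.snapshot(n)[:,:,::-1];c=project(n,p)[0].astype(int);print(n,c)
    cr=im[c[1]-50:c[1]+50,c[0]-66:c[0]+66];cv2.imwrite(f"pics/b_{n}.png",cv2.resize(cr,None,fx=4,fy=4,interpolation=cv2.INTER_CUBIC))
    print([(np.round(d['position'],3).tolist(),round(d['p'],2)) for d in r.tip_of(n,"specimen")[:3]])
a,b=cv2.imread("pics/b_top.png"),cv2.imread("pics/b_side.png");cv2.imwrite("pics/b.png",cv2.resize(np.hstack([a,b]),(800,303)))
E
```

```text
time_s: 4.9
tcp_pos: [0.5926, -0.1055, 0.0794]
eef_rot: [-1.916, -2.489, -0.0]
force: [-0.1, -0.1, -0.2]
finger_gap: 0.28
gripper_force: 0.0
[ 0.59257219 -0.1055398   0.07937741]
top [326 213]
[([0.774, -0.085, 0.0], 0.55), ([0.444, 0.437, -0.0], 0.27)]
side [293 203]
[([0.586, -0.083, 0.074], 0.72), ([0.771, -0.082, 0.0], 0.49), ([0.646, 0.019, 0.115], 0.43)]
```

View pics/b.png

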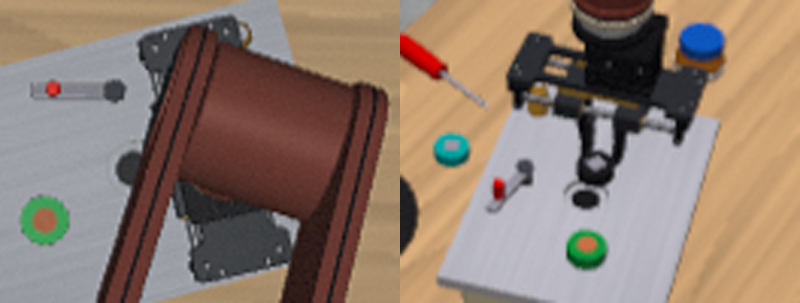

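```bash
python3 -m creep '[[-1,4,0,0,0,0,0.28],[-2,8,0,0,0,0,0.28],[-3,12,0,0,0,0,0.28],[-4,16,0,0,0,0,0.28],[-5,19,0,0,0,0,0.28],[-6,22,0,0,0,0,0.28],[-6,25,0,0,0,0,0.28],[-7,28,0,0,0,0,0.28],[-8,31,0,0,0,0,0.28],[-8,31,0,0,0,0,0.28]]'
cat > look.py <<'E'
import sys
from h import *
n=sys.argv[1];p=[.58,-.05,.09];out=[]
for c in("top","side"):
    im=r.snapshot(c)[:,:,::-1];q=project(c,p)[0].astype(int)
    out.append(cv2.resize(im[q[1]-35:q[1]+35,q[0]-46:q[0]+46],(400,304),interpolation=cv2.INTER_CUBIC))
    for k in("specimen","clip_tab"):print(c,k,[(np.round(d['position'],3).tolist(),round(d['p'],2)) for d in r.tip_of(c,k)[:2]])
cv2.imwrite(f"pics/{n}.png",np.hstack(out))
E
python3 look.py c
```

```text
time_s: 6.1
tcp_pos: [0.5847, -0.0751, 0.0794]
eef_rot: [-1.916, -2.489, 0.0]
force: [0.2, -0.3, -0.1]
finger_gap: 0.277
gripper_force: 0.0
top specimen [([0.64, -0.257, 0.0], 0.76)]
top clip_tab [([0.649, 0.341, 0.0], 0.54), ([0.576, -0.056, 0.079], 0.47)]
side specimen [([0.776, -0.083, 0.002], 0.67), ([0.579, -0.053, 0.068], 0.51)]
side clip_tab [([0.644, 0.018, 0.12], 0.61)]
```

View pics/c.png

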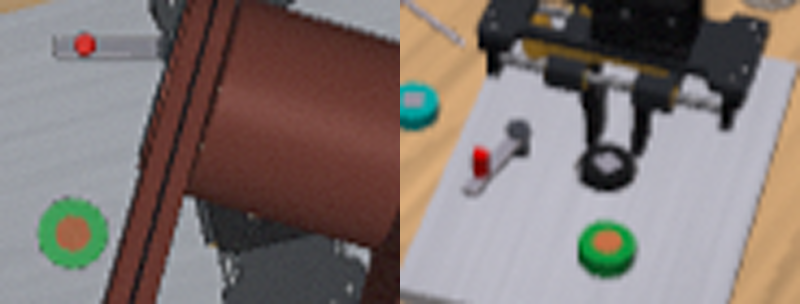

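```bash
python3 -m creep '[[2,-8,0,0,0,0,0.28],[4,-15,0,0,0,0,0.28],[5,-18,15,0,0,0,0.28],[5,-18,45,0,0,0,0.28],[5,-18,80,0,0,0,0.28],[15,0,80,0,0,-4,0.35],[28,25,80,0,0,-8,0.4],[42,60,80,0,0,-12,0.45],[55,94,80,0,0,-12,0.45],[55,94,80,0,0,-12,0.45]]'; python3 look.py d
```

```text
time_s: 7.4
tcp_pos: [0.6414, 0.0221, 0.161]
eef_rot: [2.163, 2.278, 0.004]
force: [0.1, -0.4, -0.0]
finger_gap: 0.447
gripper_force: 0.0
top specimen [([0.638, -0.25, 0.002], 0.64), ([0.575, -0.049, 0.068], 0.58)]
top clip_tab []
side specimen [([0.771, -0.083, 0.001], 0.66), ([0.442, 0.434, 0.002], 0.62)]
side clip_tab [([0.576, -0.054, 0.07], 0.67), ([0.643, 0.02, 0.122], 0.42)]
```

View pics/d.png

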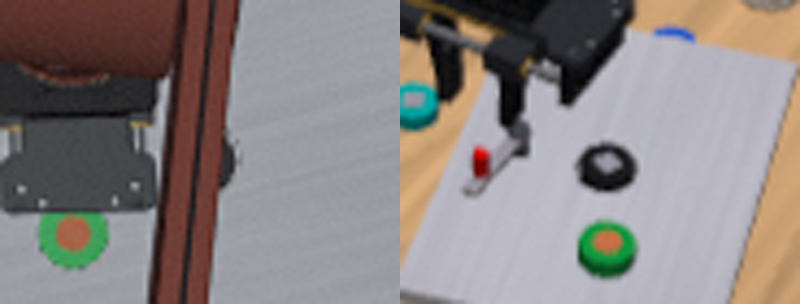

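Run:
```python
from h import *
im=cv2.imread("pics/d.png")[:,400:];q=project("side",[.58,-.05,.09])[0].astype(int)
hsv=cv2.cvtColor(im,cv2.COLOR_BGR2HSV);g=cv2.cvtColor(im,cv2.COLOR_BGR2GRAY).astype(float)
y,x=np.mgrid[0:304,0:400];s=92/400
def pix(m): return ((x[m].mean()+.5)*s-.5+q[0]-46,(y[m].mean()+.5)*70/304-.5+q[1]-35)
m=(abs(x-206)<12)&(abs(y-162)<10)&(g>105);sq=pix(m);print("square",sq,m.sum())
cu=(abs(x-207)<25)&(abs(y-240)<18)&(hsv[...,0]<20)&(hsv[...,1]>70);c=pix(cu);print("copper",c,cu.sum())
print("seated exp",project("side",[.579,-.050,.083]),"on plate exp",project("side",[.579,-.050,.091]),"copper exp",project("side",[.535,.0227,.091]))
rd=((hsv[...,0]<8)|(hsv[...,0]>172))&(hsv[...,1]>150)&(x<120)&(y>130);t=pix(rd);print("tab",t,"exp",project("side",[[.6394,.0187,.094],[.6394,.0187,.116]]))
```

```text
square (np.float64(288.17824590163934), np.float64(214.920028041415)) 305
copper (np.float64(288.28163316582913), np.float64(233.13111610685007)) 398
seated exp [[288.09225309 214.86956987]] on plate exp [[288.18913229 213.04002188]] copper exp [[288.16685354 233.44329801]]
tab (np.float64(259.0502802359882), np.float64(214.93678194379754)) exp [[259.42791554 218.0009028 ]
 [259.39022877 212.87585037]]
```

The specimen is seated: its bright square is at side pixel (288.2,214.9), against (288.1,214.9) expected for seated and row 213.0 if it were still on the plate. Next I lower the fingers around the red post.

```bash
python3 -m creep '[[-1,-3,-15,0,0,0,0.45],[-1,-3,-35,0,0,0,0.45],[-1,-3,-50,0,0,0,0.45],[-1,-3,-60,0,0,0,0.45],[-1,-3,-60,0,0,0,0.45],[-1,-3,-60,0,0,0,0.35],[-1,-3,-60,0,0,0,0.28],[-1,-3,-60,0,0,0,0.25],[-1,-3,-60,0,0,0,0.25],[-1,-3,-60,0,0,0,0.25]]'
```

```text
time_s: 8.7
tcp_pos: [0.6392, 0.0155, 0.1001]
eef_rot: [2.166, 2.274, 0.001]
force: [0.0, -0.6, -1.0]
finger_gap: 0.254
gripper_force: 0.0
```

```bash
python3 -m creep '[[-6,1,0,0,0,7,0.25],[-12,0,0,0,0,14,0.25],[-17,-2,0,0,0,21,0.25],[-23,-5,0,0,0,28,0.25],[-28,-8,0,0,0,34,0.25],[-32,-12,0,0,0,41,0.25],[-37,-16,0,0,0,48,0.25],[-40,-21,0,0,0,55,0.25],[-43,-26,0,0,0,62,0.25],[-43,-26,0,0,0,62,0.25]]'; python3 -c "
from bench import r
s=r.read_state();print(s['joints'],s['tcp_pos'])"; python3 look.py e
```

```text
time_s: 9.7
tcp_pos: [0.5959, -0.0109, 0.0998]
eef_rot: [0.685, 3.066, -0.0]
force: [0.1, 0.4, 0.2]
finger_gap: 0.251
gripper_force: 0.0
[-1.50562086e-01  2.67469361e-01  1.71168394e+00 -8.01987642e-05
  1.16210995e+00 -1.28185301e+00] [ 0.59585478 -0.01092337  0.09981856]
top specimen [([0.637, -0.254, -0.002], 0.63), ([0.774, -0.086, 0.002], 0.49)]
top clip_tab []
side specimen [([0.575, -0.054, 0.068], 0.49), ([0.773, -0.086, 0.0], 0.46)]
side clip_tab [([0.612, -0.371, -0.004], 0.73), ([0.603, -0.005, 0.121], 0.61)]
```

View pics/e.png

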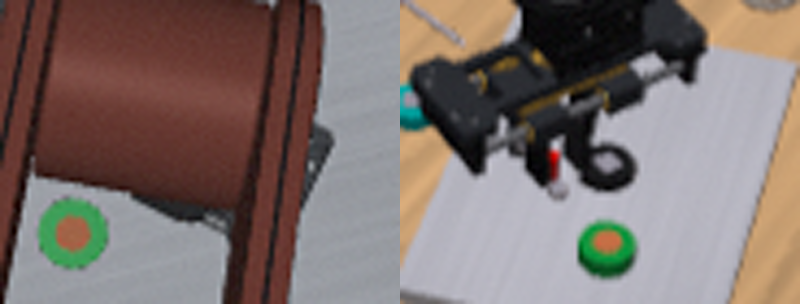

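```bash
python3 -m creep '[[-2,-5,0,0,0,6,0.25],[-3,-9,0,0,0,11,0.25],[-4,-14,0,0,0,17,0.25],[-5,-19,0,0,0,23,0.25],[-4,-24,0,0,0,29,0.25],[-4,-29,0,0,0,34,0.25],[-3,-34,0,0,0,40,0.25],[-1,-38,0,0,0,45,0.25],[-1,-39,0,0,0,45,0.25],[-1,-39,0,0,0,45,0.25]]'
```

```text
time_s: 11.0
tcp_pos: [0.5949, -0.0495, 0.0995]
eef_rot: [0.535, -3.096, -0.0]
force: [-0.1, -0.1, -0.1]
finger_gap: 0.248
gripper_force: 0.0
```

```bash
python3 -m creep '[[0,-1,0,0,0,0,0.25],[0,-1,0,0,0,0,0.25],[0,-2,0,0,0,0,0.25],[0,-2,0,0,0,0,0.25],[1,-3,0,0,0,0,0.25],[1,-3,0,0,0,0,0.25],[1,-4,0,0,0,0,0.25],[1,-4,0,0,0,0,0.25],[1,-4,0,0,0,0,0.25],[1,-4,0,0,0,0,0.25]]'
```

```text
time_s: 12.0
tcp_pos: [0.5952, -0.052, 0.0994]
eef_rot: [0.54, -3.094, -0.004]
force: [-3.8, 6.9, 2.1]
finger_gap: 0.248
gripper_force: 3.6
```

The force has risen to about 8 N, so the clip is at its stop. I'll centre the fingers around the post, lift and withdraw.

```bash
python3 -m creep '[[-1,5,0,0,0,0,0.25],[-1,8,0,0,0,0,0.25],[-1,8,0,0,0,0,0.25],[-1,8,15,0,0,0,0.25],[-1,8,40,0,0,0,0.25],[-1,8,80,0,0,0,0.25],[-1,8,120,0,0,0,0.25],[-20,50,140,0,0,0,0.25],[-40,95,140,0,0,0,0.25],[-60,140,140,0,0,0,0.25]]' && python3 -m creep '[[-10,40,0,0,0,0,0.25],[-20,80,0,0,0,0,0.25],[-30,120,0,0,0,0,0.25],[-40,160,0,0,0,0,0.25],[-50,190,0,0,0,0,0.25],[-50,190,0,0,0,0,0.25],[-50,190,0,0,0,0,0.25],[-50,190,0,0,0,0,0.25],[-50,190,0,0,0,0,0.25],[-50,190,0,0,0,0,0.25]]'; python3 look.py f
```

```text
time_s: 13.0
tcp_pos: [0.5363, 0.0871, 0.2424]
eef_rot: [-0.536, 3.091, -0.001]
force: [0.3, 0.3, -0.6]
finger_gap: 0.25
gripper_force: 0.0
time_s: 14.0
tcp_pos: [0.4864, 0.2754, 0.2397]
eef_rot: [-0.537, 3.095, -0.0]
force: [-0.2, -0.0, 0.2]
finger_gap: 0.247
gripper_force: 0.0
top specimen [([0.772, -0.086, 0.002], 0.6), ([0.573, -0.053, 0.07], 0.56)]
top clip_tab [([0.591, -0.048, 0.119], 0.46)]
side specimen [([0.581, -0.052, 0.066], 0.66)]
side clip_tab [([0.536, 0.021, 0.081], 0.64), ([0.598, -0.045, 0.116], 0.44)]
```

View pics/f.png

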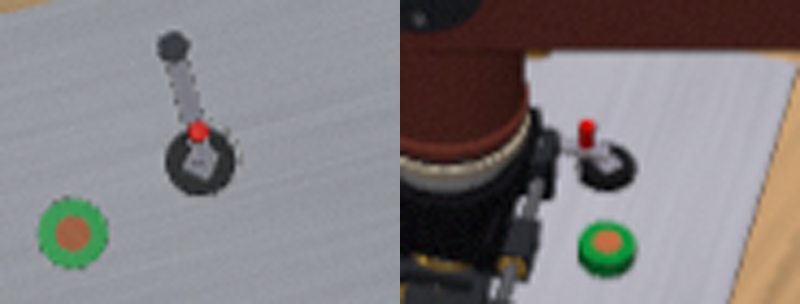

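The top view shows the clip arm running from the pivot at (173,46), past the post at (198,131), to the specimen's centre at (200,162). The specimen is concentric in the recess, the green mount hasn't moved, and the hand is clear.

```bash
python3 -c "
from bench import r
print(r.hand_in())"
```

```text
the job is handed in; nothing more can be done
None
```

The black specimen is seated in the recess, the clip is swung over it to its stop, the hand is clear, and the job was handed in at about 14 s; no verdict came back.

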